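Seat a board in the drilling jig and latch it

ROBOT

A 6-joint arm with a two-finger parallel gripper is mounted at the origin on the work surface. World frame = base frame: x ahead of the robot, y to its left, z up, the work surface at z = 0. Lengths are in m, angles in rad, forces in N, time in s.
With the tool pointing down it reaches from about 0.25 to 0.775 m from the base axis. Payload 4 kg.
Tool frame: the origin (TCP) lies midway between the tips of the shut fingers; the grasp point (between the pads) lies 19 mm behind it; z points along the fingers, x is the direction in which the jaws open and shut, and the axes are right-handed (so a half turn about z gives the same grasp; the last joint's range is limited). The gripper opens to 94 mm and grips with 3 to 60 N. Pads are 16 mm wide; open, the fingers measure 119 mm over their backs; the gripper's body (75 mm by 177 mm) begins 78 mm behind the grasp point.
Start: joints at [-1.302, 0.087, 1.371, -0, 1.684, -0.103], TCP at [0.2, -0.512, 0.184] pointing down, gripper open.
Joint ranges: [-3.1, 3.1], [-0.76, 2.03], [0.27, 2.55], [-1.08, 4.22], [0.17, 2.65], [-2.57, 2.57]. Speed limits (rad/s): [2.79, 2.79, 3.14, 3.14, 3.14, 3.14].

INTERFACE

Orientations are given as [roll, pitch, yaw] about the fixed x, y, z axes, in that order (R = Rz(yaw) Ry(pitch) Rx(roll)).
In Python, from bench import * gives the robot as it stands.
- The arm moves only by the tool send_rows, never from a script. Its argument "rows" is one flat list of numbers, 7 for each row, row after row: the shift along the world's x, y, z in mm, then the turn, a rotation vector about the world's x, y, z in degrees, then the opening, from 0 (shut) to 1 (fully open). A call has exactly 8 rows; each row shifts and turns the commanded pose from where the row before left it; what a row does not reach is not made up. A row lasts 1/8 s, in which the tool goes at most 62.5 mm and 10.7 degrees, less where a joint would pass 70% of its speed; a pose out of reach is approached as far as the arm can. A call is refused whole if a number of a shift passes 62.5 or a number of a turn 10.7, either way. A call with a gripper value outside its range is refused whole. The fingers move at their own pace and stop on an object; the grip force is fixed at half the most. Time passes only in rows, so rows that do not move let the fingers close, or fill a call up. It gives the time, the measured TCP pose, the force and the opening at its end, in the units of the state.
- get_obs(): the state, without advancing time (a new reading comes with each control period).
- snapshot(name): name is "scene" or "top"; returns a dict with "color" (420x560x3 uint8, red, green, blue), "intrinsics" (3x3 intrinsics, pixels), "rvec" (rotation vector, rad) and "tvec" (3), from world to camera coordinates, as OpenCV has them. Camera axes: x right, y down, z forward; pixel columns grow to the right and rows downward; lengths in m; the calibration is good to about 2 mm. A picture is of the moment at which its call begins. There is no depth.
- close_job(): hands the job in, once; it reports no verdict.
The state is a dict: "time": time; "joint_positions": joint angles; "qvel": joint speeds; "joint_torque": joint torques, N m; "tool_pos": TCP position; "ee_rot": TCP orientation; "wrist_force": force on the tool from outside, world axes, zero at the start; "wrist_torque": the same for the moment, N m; "width": finger opening in m.
Only numpy, scipy, OpenCV 4.12 (cv2) and the standard library are available. Lean on these libraries where they do the work, as an engineer would, in place of code of your own. Each camera call takes 0.05 s, during which the arm holds its last target.

TASK

Push the dark wooden board along the runners of the drilling jig, towards the orange stop, until it drops all the way down and lies flat in the notch in front of the stop. Then gently push the red swing latch round with a fingertip until it lies squarely across the board. Do not grip or lift anything, and leave the glue bottle, tape roll, screwdriver and offcut where they are.

Things in the scene. Friction and masses are not known exactly. Their poses are not given: they have to be found in the camera images.
- jig: Drilling jig fixed to the bench: plywood base 380 x 180 x 12 mm. Origin: centre of its underside, on the bench; x: the way the board is slid, towards the orange stop; z up. Grey guide rails at y = 47 to 61 and -47 to -61 mm, tops 34 mm above the bench, from x = -190 to 156 mm. Orange stop: x = 156 to 182 mm, top 43 mm high. The -x end is open.
- runner_end (a point): Where the two aluminium runners end and the notch begins: jig x = 30, y = 0, at the runners' top, z = 22 mm; axes as the jig's. The runners reach from jig x = -190 to 30 mm, with a 24 mm wide gap between them along the middle.
- notch (a point): Centre of the notch floor (jig x = 93, y = 0, z = 12 mm), axes as the jig's. The notch (dark floor) is 126 mm long (x), 94 mm wide and 10 mm lower than the runners; it ends at the orange stop.
- board: Dark loose board, 120 (x) x 90 (y) x 20 mm, about 160 g, flat on the runners, 2 mm play at each side. Origin: centre of underside; x along the slide, z up. Top 42 mm above the bench on the runners, 32 mm seated. Pushed from its rear (-x) face, its nose dips and its tail rises up to 10 mm once its centre passes runner_end; the tail drops when its rear edge passes runner_end.
- latch (a joint): Angle (rad) of the red swing latch about its upright pivot. 0: the bar points along jig -x, beside the channel; it grows as the bar swings anticlockwise seen from above, in over the notch; 1.57: squarely across the board, pointing along jig -y. Range -0.6 to 1.75. It stays where it is left; about 1 N at 60 mm from the pivot moves it.
- latch_bar: Red latch bar, 20 mm wide, 24 mm tall: underside 36, top 60 mm above the bench (4 mm over a seated board, too low to pass over an unseated one). It reaches 103 mm from the pivot along its own -x, 12 mm along its +x. Origin: on the pivot axis at its underside; turns with the latch. A bolt head, radius 9 mm, tops the pivot up to 66 mm above the bench.
- latch_tip (a point): On the bar's centre line 95 mm from the pivot, at mid-height (48 mm above the bench); turns with the bar.
- latch_pivot (a point): Pivot axis of the latch at the height of the bar's underside: jig x = 90, y = 78, z = 36 mm; axes as the jig's.
- glue: Bystander: yellow closed glue bottle, 54 mm diameter, 130 mm tall, standing; origin at the centre of its underside.
- tape: Bystander: blue roll of tape lying flat, 90 mm outer diameter, 25 mm high; origin at the centre of its underside.
- driver: Bystander: screwdriver with a green handle lying on the bench, about 200 mm long, 26 mm thick, along its x axis (handle to -x); origin near mid-length, on the bench.
- offcut: Bystander: wooden offcut block 45 x 110 x 40 mm; origin at the centre of its underside.
Mind the look-alikes: they are no part of the job. Of the things shaped like the board, the dark wooden one is meant.

How it is judged:
On the way, in this order (a step that is already met when the one before it is completed fails the run):
1. the board has dropped and lies flat in the notch, the latch still clear of it (z of board in the frame of notch below 0.0025 m and x of board in the frame of notch between -0.006 and 0.006 m and angle between the z axis of board and the z axis of jig, either way round below 0.03 rad and value of joint latch below 0.6 rad), for 0.2 s.
2. the latch lies across the seated board (z of board in the frame of notch below 0.0025 m and x of board in the frame of notch between -0.006 and 0.006 m and angle between the z axis of board and the z axis of jig, either way round below 0.03 rad and value of joint latch above 1.3 rad), for 0.2 s.
At the end, for the whole second after the job is handed in: The board lies flat in the notch (underside within 2.5 mm of the notch floor, centre within 6 mm of the notch centre along the slide, tilt under 0.03 rad), at rest, and the latch lies across it (1.3 rad or more); the bystanders are within 25 mm of where they stood (all of step 2 and linear speed of board below 0.01 m/s and distance of each of glue, tape, driver, offcut from where it was at the start of the episode below 0.025 m); the robot touches nothing.
It fails at once if the board is lifted off the jig (z of board in the frame of notch above 0.03 m).
It fails at once if the latch is gripped or forced (more than 35 N on it) (contact force between the fingers and latch_bar above 35 N).
It fails at once if a bystander is knocked away (moved more than 25 mm) (distance of any of glue, tape, driver, offcut from where it was at the start of the episode above 0.025 m).
It also fails if it takes over 64 s, if anything falls off the work surface, if the arm or the gripper's body presses on something with over 40 N, if the wrist force passes 120 N, or if a joint passes its speed limit or range.

## Working session

There is one attempt and no reset: what is moved stays moved. The work goes in short steps, Python scripts to look and compute and a tool call to move; the robot and the scene stay as the last step left them, time stands still between calls to the robot, and variables do not carry over. Pictures are saved under pics/ and viewed, and the job is handed in when it is done.

Besides the shell and the picture viewer there is one more tool, called after "Emit:" in YAML: its name, and indented under it one key for each argument. send_rows: Moves the arm, as the interface text tells. Its arguments: {"type":"object","properties":{"rows":{"type":"array","items":{"type":"number"}}},"required":["rows"]}

```bash
mkdir -p pics; python3 - <<'E'
from bench import *
import cv2,pickle
for n in("scene","top"):
    s=snapshot(n); cv2.imwrite(f"pics/{n}0.png",s["color"][:,:,::-1]); pickle.dump(s,open(f"{n}0.pkl","wb"))
    print(n,s["intrinsics"],s["rvec"],s["tvec"])
print(get_obs())
E
```

```text
scene [[417.3857926    0.         287.06073754]
 [  0.         417.3857926  212.16932811]
 [  0.           0.           1.        ]] [ 1.34861418  2.14373659 -0.94354587] [ 0.21738608 -0.3091115   1.25120821]
top [[427.49706772   0.         276.88455436]
 [  0.         427.49706772 205.64265868]
 [  0.           0.           1.        ]] [ 2.11544074 -2.14536355  0.15584151] [0.05357494 0.61086703 0.76998689]
{'time': 0.1, 'joint_positions': array([-1.30210901e+00,  8.78700864e-02,  1.37208218e+00, -2.09273972e-05,
        1.68363712e+00, -1.03102526e-01]), 'qvel': array([-1.57073573e-03, -1.84667813e-03, -4.99933386e-03,  8.76855877e-05,
       -1.16749765e-04,  3.40048975e-04]), 'joint_torque': array([ 3.30292190e-03, -3.41250730e+01, -3.03301442e+01,  7.21360627e-02,
        3.03547585e-02, -9.88072975e-05]), 'tool_pos': array([ 0.19964723, -0.51189843,  0.18263793]), 'ee_rot': array([-3.14140784e+00,  1.98826757e-03, -1.19900863e+00]), 'wrist_force': array([-0.30919445, -0.2077952 , -0.57196113]), 'wrist_torque': array([0.01442428, 0.0042427 , 0.00676686]), 'width': 0.09399394002468674}
```

View pics/scene0.png

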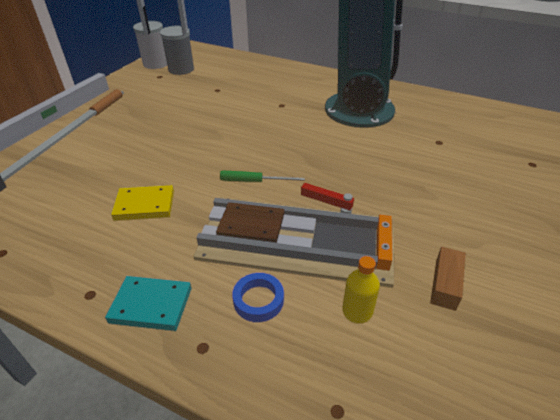

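View pics/top0.png

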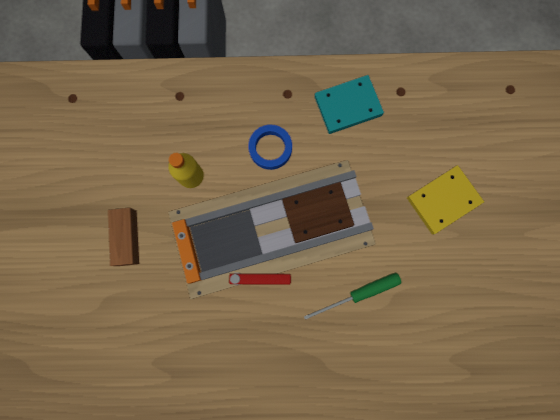

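The top view shows the board at about (318,212), the orange stop at (185,250), the red latch from (235,279) to (291,279), the driver at (355,297), the tape at (270,147), the glue at (185,170) and the offcut at (122,237). Next I'll measure them.

```bash
cat > h.py <<'E'
import numpy as np,cv2,pickle
def ray(s,uv,z):
    R,_=cv2.Rodrigues(np.array(s["rvec"],float)); t=np.array(s["tvec"],float).ravel()
    K=np.array(s["intrinsics"]); C=-R.T@t
    uv=np.atleast_2d(uv).astype(float)
    d=(R.T@np.linalg.inv(K)@np.c_[uv,np.ones(len(uv))].T).T
    return C+d*((z-C[2])/d[:,2])[:,None]
def proj(s,P):
    return cv2.projectPoints(np.atleast_2d(P).astype(float),np.array(s["rvec"]),np.array(s["tvec"]),np.array(s["intrinsics"]),None)[0][:,0]
def mask(s,lo,hi):
    h=cv2.cvtColor(s["color"],cv2.COLOR_RGB2HSV); return cv2.inRange(h,np.array(lo),np.array(hi))
def blobs(m,amin=60):
    cs,_=cv2.findContours(m,cv2.RETR_EXTERNAL,cv2.CHAIN_APPROX_NONE)
    return sorted([c for c in cs if cv2.contourArea(c)>amin],key=cv2.contourArea,reverse=True)
E
python3 - <<'E'
from h import *
s=pickle.load(open("top0.pkl","rb"))
R,_=cv2.Rodrigues(s["rvec"]);print("cam",-R.T@s["tvec"])
h=cv2.cvtColor(s["color"],cv2.COLOR_RGB2HSV)
for p in [(318,205),(185,245),(265,279),(235,279),(340,220),(225,240),(265,212)]: print(p,h[p[1],p[0]])
for n,lo,hi,z in [("orange",(5,200,150),(16,255,255),.043),("red",(0,180,100),(4,255,255),.06),("red2",(174,180,100),(180,255,255),.06),("green",(45,120,40),(75,255,255),.013),("blue",(105,150,80),(125,255,255),.0125),("dark",(0,60,20),(18,255,110),.042)]:
    for c in blobs(mask(s,lo,hi))[:5]:
        r=cv2.minAreaRect(c); b=cv2.boxPoints(r); print(n,np.round(r[0],1),cv2.contourArea(c)); print(ray(s,b,z).round(4)[:,:2].tolist())
# screws/corner clicks on base top z=.012
print(ray(s,[(178,212),(340,165),(366,243),(199,293)],.012).round(4))
c=cv2.resize(s["color"][140:310,150:410],None,fx=3,fy=3,interpolation=cv2.INTER_CUBIC); cv2.imwrite("pics/crop0.png",c[:,:,::-1])
E
```

```text
cam [0.47993862 0.03351814 0.85874564]
(318, 205) [ 12 151  71]
(185, 245) [ 14 200 168]
(265, 279) [  1 209 134]
(235, 279) [ 80   6 130]
(340, 220) [150  22  23]
(225, 240) [108  20  65]
(265, 212) [125  11 143]
orange [185.4 251.1] 645.0
[[0.5827, 0.2477], [0.588, 0.2262], [0.4734, 0.1941], [0.4683, 0.2152]]
orange [175. 159.] 106.0
[[0.7084, 0.2621], [0.7265, 0.2447], [0.7099, 0.2284], [0.6919, 0.2458]]
red [264.  278.5] 450.0
[[0.483, 0.1183], [0.4818, 0.0223], [0.4655, 0.0226], [0.4667, 0.1183]]
green [375.7 287.2] 554.0
[[0.4472, -0.0935], [0.4839, -0.1864], [0.462, -0.1944], [0.4256, -0.1018]]
blue [270.  146.5] 1419.5
[[0.7877, 0.1011], [0.7861, 0.0142], [0.6947, 0.0158], [0.6962, 0.1013]]
dark [317.5 212. ] 2737.5
[[0.6266, 0.0367], [0.6595, -0.08], [0.5723, -0.1018], [0.5403, 0.0131]]
dark [124.1 236.2] 461.0
[[0.6125, 0.374], [0.6156, 0.3189], [0.504, 0.3065], [0.501, 0.3604]]
dark [194.3 251.7] 128.0
[[0.5794, 0.2218], [0.5812, 0.2142], [0.4741, 0.1864], [0.4724, 0.1939]]
dark [532.  413.4] 83.5
[[0.233, -0.356], [0.2361, -0.4518], [0.2303, -0.4514], [0.2271, -0.3557]]
dark [93.   5.5] 74.5
[[1.06, 0.4414], [1.0594, 0.4158], [1.0339, 0.4145], [1.0345, 0.4399]]
[[ 0.6078  0.2444  0.012 ]
 [ 0.6994 -0.0839  0.012 ]
 [ 0.5404 -0.1293  0.012 ]
 [ 0.4476  0.1995  0.012 ]]
```

View pics/crop0.png

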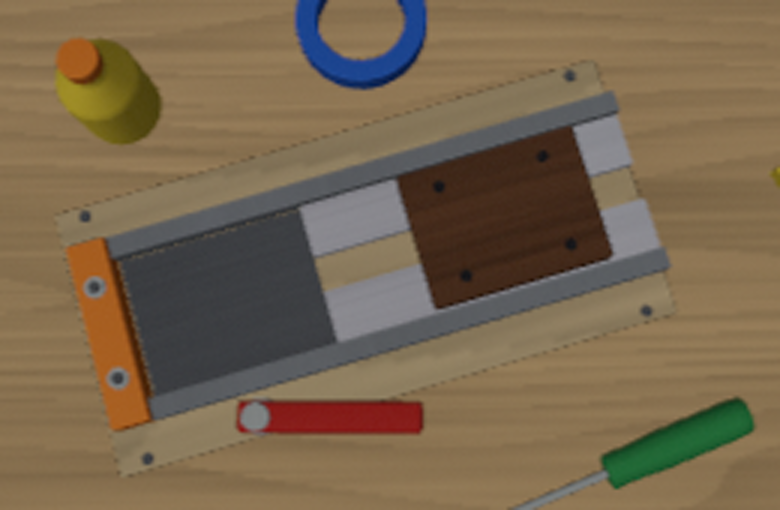

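Emit:
send_rows:
  rows: [15,15,0,0,0,-0.7,0,28,26,0,0,0,-0.7,0,28,26,0,0,0,-0.7,0,28,26,0,0,0,-0.7,0,28,26,0,0,0,-0.7,0,28,26,0,0,0,-0.7,0,28,26,0,0,0,-0.7,0,28,26,0,0,0,-0.7,0]

```text
time: 1.1
tool_pos: [0.4114, -0.3143, 0.1831]
ee_rot: [3.141, 0.001, -1.297]
wrist_force: [0.1, -0.4, 1.1]
width: 0.0177
```

Emit:
send_rows:
  rows: [30,28,0,0,0,0,0,30,28,0,0,0,0,0,30,28,0,0,0,0,0,30,28,0,0,0,0,0,30,28,0,0,0,0,0,30,28,0,0,0,0,0,20,19,0,0,0,0,0,13,8,0,0,0,0,0]

```text
time: 2.1
tool_pos: [0.6243, -0.1192, 0.1828]
ee_rot: [3.14, 0.001, -1.295]
wrist_force: [0.2, 0.1, -0.1]
width: 0.0005
```

```bash
cat >> h.py <<'E'
O=np.array([.5738,.0577]);a=np.deg2rad(105.7);X=np.array([np.cos(a),np.sin(a)]);Y=np.array([-X[1],X[0]])
def toj(p): d=np.array(p)[...,:2]-O; return np.stack([d@X,d@Y],-1)
def tow(x,y): return O+x*X+y*Y
E
python3 - <<'E'
from h import *; from bench import *
o=get_obs(); p=o["tool_pos"]; print(p,o["ee_rot"],o["width"],toj(p))
print(np.rad2deg(o["ee_rot"][2]), "to go mm",(tow(-.186,0)-p[:2])*1000)
s=pickle.load(open("top0.pkl","rb"))
# jig pose cross-checks
for n,lo,hi,z in [("orange",(5,200,150),(16,255,255),.043),("dark",(0,60,20),(18,255,110),.042),("red",(0,180,100),(4,255,255),.06)]:
    c=blobs(mask(s,lo,hi))[0]; print(n,(toj(ray(s,cv2.boxPoints(cv2.minAreaRect(c)),z))*1000).round(1).tolist())
print("bolt",toj(ray(s,[(235,279)],.066)))
s=snapshot("scene"); cv2.imwrite("pics/s1.png",s["color"][:,:,::-1])
E
```

```text
[ 0.6242894  -0.11920983  0.18278407] [ 3.14017545e+00  7.05548876e-04 -1.29515345e+00] 0.0004600491069131874 [-0.18397209 -0.00073385]
-74.20682671412125 to go mm [-0.15771715 -2.15083005]
orange [[180.5, -60.0], [158.3, -59.3], [158.5, 59.7], [180.1, 59.0]]
dark [[-34.5, -45.2], [-155.8, -45.3], [-153.1, 44.6], [-33.9, 44.3]]
red [[82.9, 71.0], [-9.2, 98.2], [-4.5, 113.8], [87.3, 86.7]]
bolt [[0.09003178 0.07832431]]
```

Emit:
send_rows:
  rows: [0,-1,-30,0,0,0,0,0,0,-40,0,0,0,0,0,0,-40,0,0,0,0,0,0,-25,0,0,0,0,0,0,-15,0,0,0,0,0,0,-9,0,0,0,0,0,0,-5,0,0,0,0,0,0,0,0,0,0,0]

```text
time: 3.15
tool_pos: [0.6242, -0.1216, 0.0203]
ee_rot: [-3.141, -0.001, -1.297]
wrist_force: [0.6, -0.5, -0.7]
width: 0.0004
```

```bash
python3 - <<'E'
from h import *; from bench import *
o=get_obs(); p=o["tool_pos"]; print(p,toj(p),o["wrist_force"])
s=snapshot("scene"); cv2.imwrite("pics/s2.png",cv2.resize(s["color"][160:300,150:420],None,fx=2.8,fy=2.8)[:,:,::-1])
E
```

```text
[ 0.62419186 -0.12162396  0.02029129] [-1.86269757e-01  1.33170237e-05] [ 0.5766164  -0.49652216 -0.72025645]
```

View pics/s2.png

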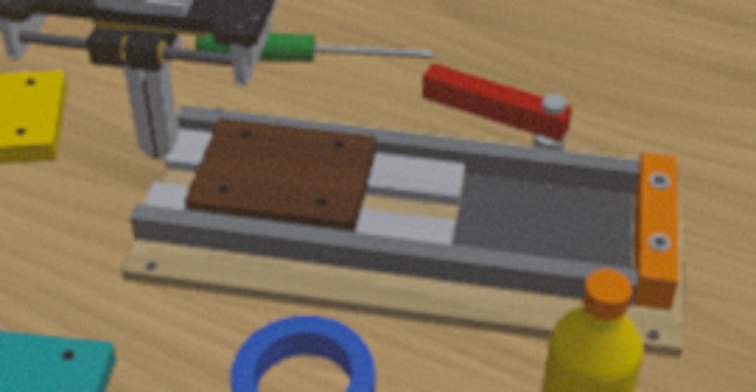

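The finger is down in the gap behind the board, with its tip at about (155,150) in the crop. Now I push.

Emit:
send_rows:
  rows: [-1.5,5,-2,0,0,0,0,-2.7,9.6,0,0,0,0,0,-2.7,9.6,0,0,0,0,0,-2.7,9.6,0,0,0,0,0,-2.7,9.6,0,0,0,0,0,-2.7,9.6,0,0,0,0,0,-2.7,9.6,0,0,0,0,0,-2.7,9.6,0,0,0,0,0]

```text
time: 4.2
tool_pos: [0.6034, -0.0488, 0.0179]
ee_rot: [-3.141, -0.001, -1.297]
wrist_force: [0.8, -1.9, 1.4]
width: 0.0002
```

Emit:
send_rows:
  rows: [-2.7,9.6,0,0,0,0,0,-2.7,9.6,0,0,0,0,0,-2.7,9.6,0,0,0,0,0,-2.7,9.6,0,0,0,0,0,-2.7,9.6,0,0,0,0,0,-2.7,9.6,0,0,0,0,0,-2.7,9.6,0,0,0,0,0,0,0,0,0,0,0,0]

```text
time: 5.2
tool_pos: [0.5841, 0.0194, 0.0176]
ee_rot: [3.141, 0.002, -1.296]
wrist_force: [0.1, -0.6, 1.0]
width: 0.0004
```

```bash
python3 - <<'E'
from h import *; from bench import *
o=get_obs(); p=o["tool_pos"]; print(p,toj(p),o["wrist_force"])
s=snapshot("scene"); cv2.imwrite("pics/s3.png",cv2.resize(s["color"][160:300,150:420],None,fx=2.8,fy=2.8)[:,:,::-1])
E
```

```text
[0.58405862 0.01944469 0.01764309] [-0.03960406  0.00047602] [ 0.08410424 -0.64763338  1.00520507]
```

View pics/s3.png

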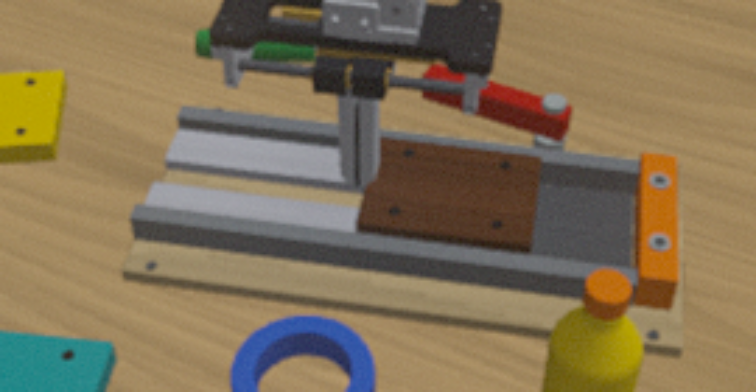

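The board is at about (450,195), still square, with the finger behind it. I'll continue more slowly.

Emit:
send_rows:
  rows: [-1.6,5.8,0,0,0,0,0,-1.6,5.8,0,0,0,0,0,-1.6,5.8,0,0,0,0,0,-1.6,5.8,0,0,0,0,0,-1.6,5.8,0,0,0,0,0,-1.6,5.8,0,0,0,0,0,-1.6,5.8,0,0,0,0,0,-1.6,5.8,0,0,0,0,0]

```text
time: 6.25
tool_pos: [0.5725, 0.0646, 0.0189]
ee_rot: [-3.139, -0.001, -1.297]
wrist_force: [0.5, -3.4, 3.7]
width: 0.0004
```

```bash
python3 - <<'E'
from h import *; from bench import *
o=get_obs(); p=o["tool_pos"]; print(p,toj(p),o["wrist_force"])
s=snapshot("scene"); cv2.imwrite("pics/s4.png",cv2.resize(s["color"][160:300,150:420],None,fx=2.8,fy=2.8)[:,:,::-1])
E
```

```text
[0.57253673 0.0645571  0.01885143] [ 0.00694311 -0.0006394 ] [ 0.51890427 -3.37261263  3.69453225]
```

View pics/s4.png

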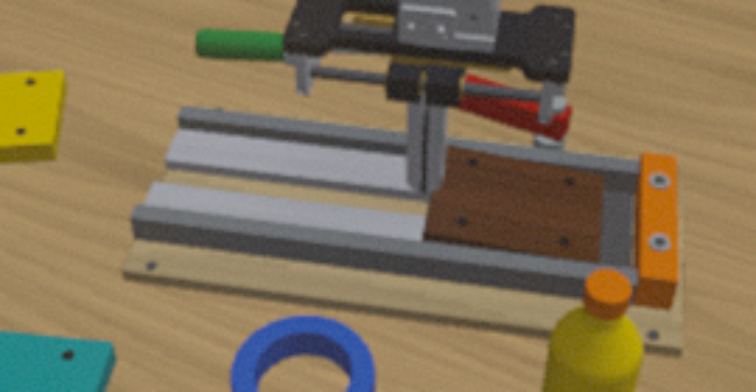

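Emit:
send_rows:
  rows: [-0.5,1.9,0,0,0,0,0,-0.5,1.9,0,0,0,0,0,-0.5,1.9,0,0,0,0,0,-0.5,1.9,0,0,0,0,0,-0.5,1.5,0,0,0,0,0,-0.4,1.0,0,0,0,0,0,0,0,0,0,0,0,0,0,0,0,0,0,0,0]

```text
time: 7.3
tool_pos: [0.5688, 0.0747, 0.0176]
ee_rot: [3.142, 0.0, -1.297]
wrist_force: [1.9, -2.3, 4.6]
width: 0.0003
```

```bash
python3 - <<'E'
from h import *; from bench import *
o=get_obs(); p=o["tool_pos"]; print(p,toj(p),o["wrist_force"])
s=snapshot("scene"); cv2.imwrite("pics/s5.png",cv2.resize(s["color"][160:300,220:420],None,fx=4,fy=4)[:,:,::-1])
E
```

```text
[0.56876071 0.074698   0.01763732] [0.01772747 0.00025162] [ 1.93672792 -2.28825235  4.56365016]
```

View pics/s5.png

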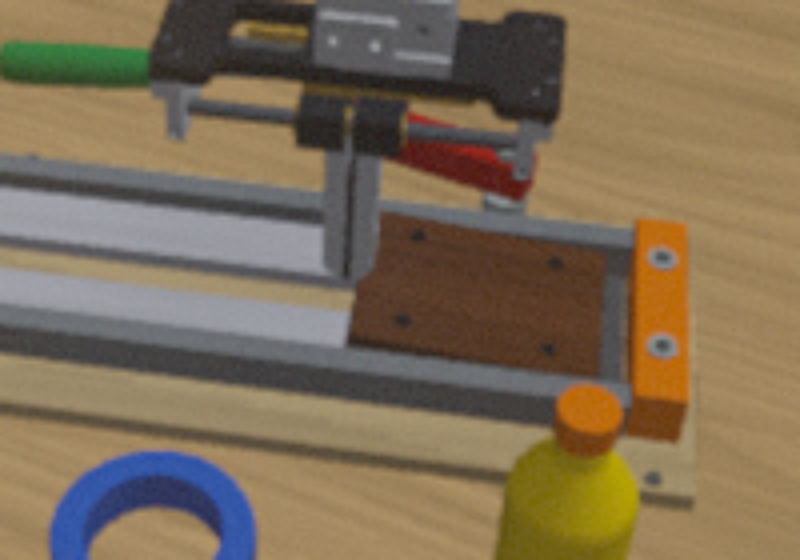

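The board's rear is right at the runner ends, at about (350,345), and hasn't dropped yet. I'll push it a few more millimetres.

Emit:
send_rows:
  rows: [-0.3,1,0,0,0,0,0,-0.3,1,0,0,0,0,0,-0.2,1,0,0,0,0,0,-0.3,1,0,0,0,0,0,0,0,0,0,0,0,0,0,0,0,0,0,0,0,0,0,0,0,0,0,0,0,0,0,0,0,0,0]

```text
time: 8.35
tool_pos: [0.5673, 0.0787, 0.0174]
ee_rot: [3.141, 0.001, -1.297]
wrist_force: [1.0, -1.3, 2.5]
width: 0.0002
```

```bash
python3 - <<'E'
from h import *; from bench import *
o=get_obs(); p=o["tool_pos"]; print(p,toj(p),o["wrist_force"])
s=snapshot("scene"); cv2.imwrite("pics/s6.png",cv2.resize(s["color"][160:300,220:420],None,fx=4,fy=4)[:,:,::-1])
E
```

```text
[0.5673225  0.07869726 0.0174016 ] [0.0219667  0.00055396] [ 1.0200348  -1.28041575  2.52205642]
```

View pics/s6.png

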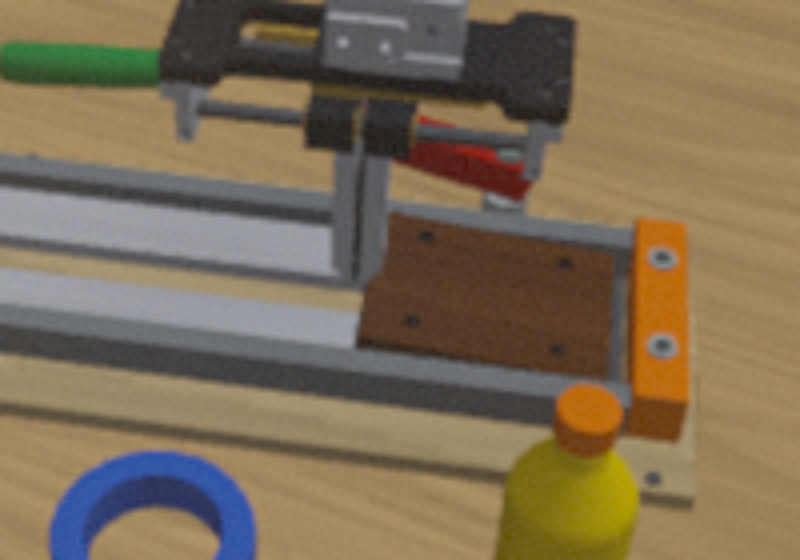

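Emit:
send_rows:
  rows: [-0.3,1,0,0,0,0,0,-0.3,1,0,0,0,0,0,-0.2,1,0,0,0,0,0,0,0,0,0,0,0,0,0,0,0,0,0,0,0,0,0,0,0,0,0,0,0,0,0,0,0,0,0,0,0,0,0,0,0,0]

```text
time: 9.4
tool_pos: [0.5668, 0.0816, 0.0177]
ee_rot: [3.142, 0.0, -1.297]
wrist_force: [-0.2, 0.1, 0.3]
width: 0.0004
```

```bash
python3 - <<'E'
from h import *; from bench import *
o=get_obs(); p=o["tool_pos"]; print(p,toj(p),o["wrist_force"])
s=snapshot("scene"); cv2.imwrite("pics/s7.png",cv2.resize(s["color"][160:300,220:420],None,fx=4,fy=4)[:,:,::-1])
E
```

```text
[0.5668478  0.08163285 0.01766569] [0.02492122 0.00021658] [-0.18636808  0.13019694  0.31361124]
```

View pics/s7.png

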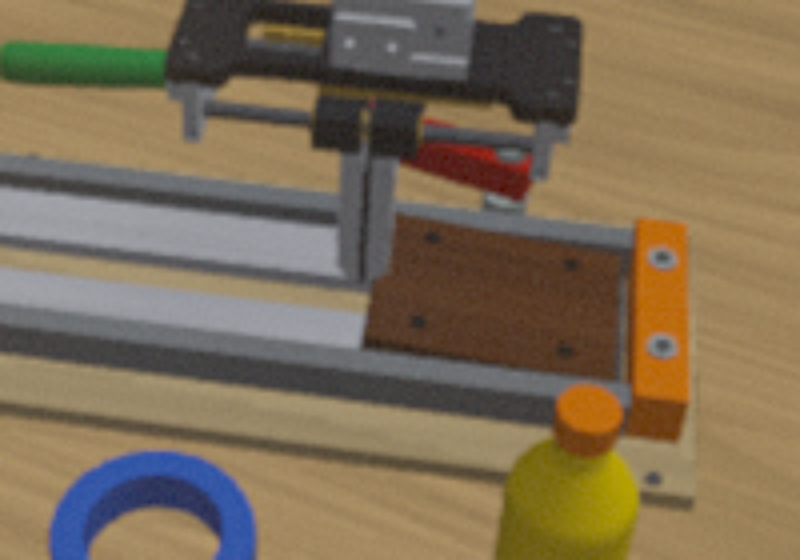

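Contact force has gone to about zero, so the board may have dropped. I'll back off, raise the finger and look.

Emit:
send_rows:
  rows: [1.4,-4.8,0,0,0,0,0,2.7,-9.6,0,0,0,0,0,2.7,-9.6,0,0,0,0,0,2,-7,10,0,0,0,0,0,0,30,0,0,0,0,0,0,40,0,0,0,0,0,0,30,0,0,0,0,0,0,5,0,0,0,0]

```text
time: 10.45
tool_pos: [0.5777, 0.0501, 0.1365]
ee_rot: [-3.135, -0.002, -1.297]
wrist_force: [0.2, -0.3, -0.4]
width: 0.0003
```

```bash
python3 - <<'E'
from h import *; from bench import *
o=get_obs(); p=o["tool_pos"]; print(p,toj(p),o["wrist_force"])
s=snapshot("scene"); cv2.imwrite("pics/s8.png",cv2.resize(s["color"][160:300,220:420],None,fx=4,fy=4)[:,:,::-1])
s=snapshot("top"); cv2.imwrite("pics/t8.png",cv2.resize(s["color"][140:310,150:410],None,fx=3,fy=3)[:,:,::-1])
E
```

```text
[0.57769776 0.05005792 0.13647926] [-0.0084117  -0.00168439] [ 0.17326168 -0.300545   -0.4109212 ]
```

View pics/s8.png

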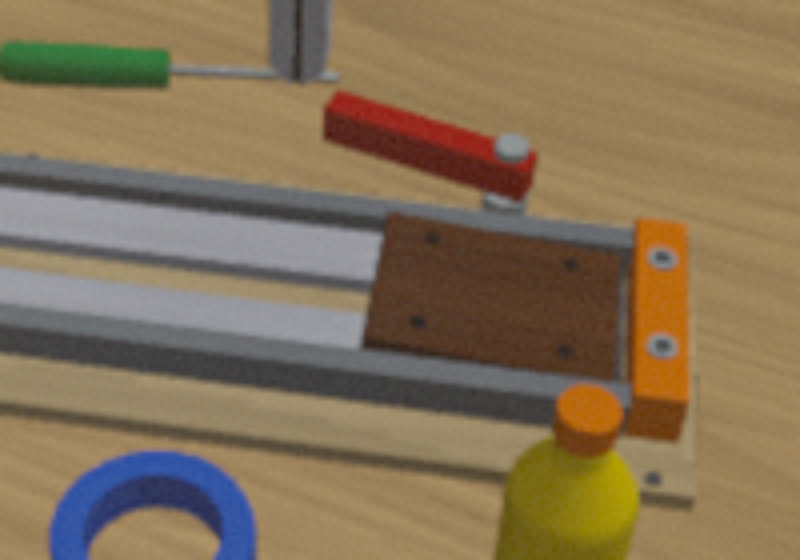

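View pics/t8.png

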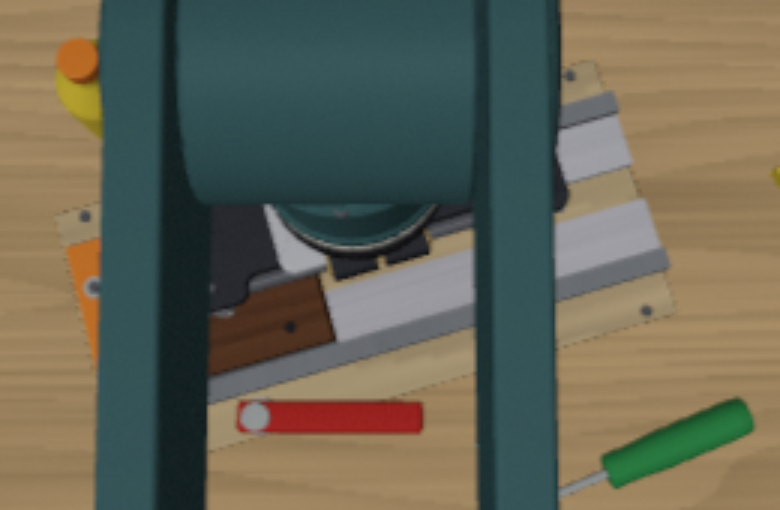

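In the scene view the board is at (495,295), just short of the stop, with the latch untouched. I'll compare the corners of its top face with rays at the seated and unseated heights.

```bash
python3 - <<'E'
from h import *; from bench import *
s=snapshot("scene")
m=mask(s,(0,60,20),(18,255,125)); m[:212]=0; m[258:]=0; m[:,:300]=0; m[:,380:]=0
c=blobs(m)[0]; print(cv2.contourArea(c)); h=cv2.convexHull(c)
q=cv2.approxPolyDP(h,5,True)[:,0]; print(q.tolist())
for z in(.032,.042): print(z,(toj(ray(s,q,z))*1000).round(1).tolist())
for n,P in [("seated",[(33,45,.032),(33,-45,.032),(153,-45,.032),(153,45,.032)]),("tailup",[(33,45,.042),(33,-45,.042),(153,-45,.032),(153,45,.032)])]:
    print(n,proj(s,[[*tow(x/1000,y/1000),z] for x,y,z in P]).round(1).tolist())
# runner ends for reference
print("runner end",proj(s,[[*tow(.03,y),.022] for y in(.047,.012,-.012,-.047)]).round(1).tolist())
v=s["color"].copy(); cv2.drawContours(v,[c],-1,(0,255,0),1)
cv2.imwrite("pics/m8.png",cv2.resize(v[200:270,290:400],None,fx=7,fy=7,interpolation=cv2.INTER_NEAREST)[:,:,::-1])
E
```

```text
1932.5
[[317, 213], [375, 224], [373, 254], [311, 246]]
0.032 [[31.1, 50.8], [149.6, 38.8], [147.3, -43.4], [30.9, -43.5]]
0.042 [[31.9, 39.9], [148.4, 28.0], [146.1, -52.8], [31.7, -52.9]]
seated [[317.6, 215.0], [312.0, 246.7], [376.1, 255.0], [376.7, 222.1]]
tailup [[317.8, 211.4], [312.2, 243.1], [376.1, 255.0], [376.7, 222.1]]
runner end [[316.0, 217.7], [313.9, 229.4], [312.4, 237.9], [310.1, 250.8]]
```

View pics/m8.png

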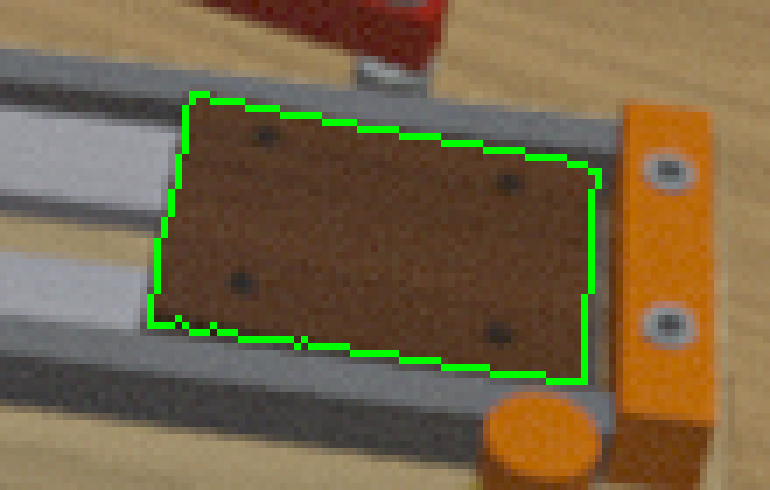

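```bash
python3 - <<'E'
from h import *
s0=pickle.load(open("top0.pkl","rb")); s=pickle.load(open("scene0.pkl","rb"))
loc=toj(ray(s0,np.array([(439,187),(543,156),(571,244),(466,275)])/3+[150,140],.042))*1000; loc[:,0]+=94.3
print("local",loc.round(1).tolist())
px=np.array([(510,184),(267,137),(241,283),(499,334)])/7+[290,200]
for z in(.032,.037,.042): print(z,(toj(ray(s,px,z))*1000).round(1).tolist())
E
```

```text
local [[33.7, -29.6], [-36.7, -29.9], [-36.5, 29.9], [33.7, 29.8]]
0.032 [[125.9, 27.9], [55.7, 35.2], [54.5, -24.5], [125.2, -31.2]]
0.037 [[125.4, 22.6], [55.9, 29.8], [54.7, -29.3], [124.7, -36.0]]
0.042 [[125.0, 17.3], [56.1, 24.5], [54.8, -34.1], [124.3, -40.8]]
```

The holes show the rear about 6.5 mm higher than the front. The tail is therefore still resting on the runner ends, and the board needs about 2-3 mm more. I'll go back in behind it.

Emit:
send_rows:
  rows: [-1.6,-0.5,-30,0,0,0,0,0,0,-40,0,0,0,0,0,0,-25,0,0,0,0,0,0,-15,0,0,0,0,0,0,-8,0,0,0,0,-2,7,0,0,0,0,0,-2,7,0,0,0,0,0,-2.7,9.6,0,0,0,0,0]

```text
time: 11.6
tool_pos: [0.568, 0.0743, 0.0159]
ee_rot: [-3.139, -0.0, -1.297]
wrist_force: [0.3, 0.9, -0.4]
width: 0.0004
```

```bash
python3 - <<'E'
from h import *; from bench import *
o=get_obs(); p=o["tool_pos"]; print(p,toj(p),o["wrist_force"])
E
```

```text
[0.56803827 0.07426558 0.01588401] [0.01750668 0.00106412] [ 0.34267876  0.87618521 -0.43571572]
```

Emit:
send_rows:
  rows: [-0.5,1.9,0,0,0,0,0,-0.5,1.9,0,0,0,0,0,-0.4,1.4,0,0,0,0,0,-0.3,1,0,0,0,0,0,-0.3,1,0,0,0,0,0,-0.3,1,0,0,0,0,0,0,0,0,0,0,0,0,0,0,0,0,0,0,0]

```text
time: 12.6
tool_pos: [0.565, 0.0819, 0.0146]
ee_rot: [3.141, 0.0, -1.297]
wrist_force: [-0.1, -0.7, 0.1]
width: 0.0005
```

```bash
python3 - <<'E'
from h import *; from bench import *
o=get_obs(); p=o["tool_pos"]; print(p,toj(p),o["wrist_force"])
s=snapshot("scene"); cv2.imwrite("pics/s9.png",cv2.resize(s["color"][200:270,290:400],None,fx=7,fy=7)[:,:,::-1])
E
```

```text
[0.56502491 0.08190196 0.01464752] [0.02567357 0.00189865] [-0.1353238  -0.66793939  0.08518344]
```

View pics/s9.png

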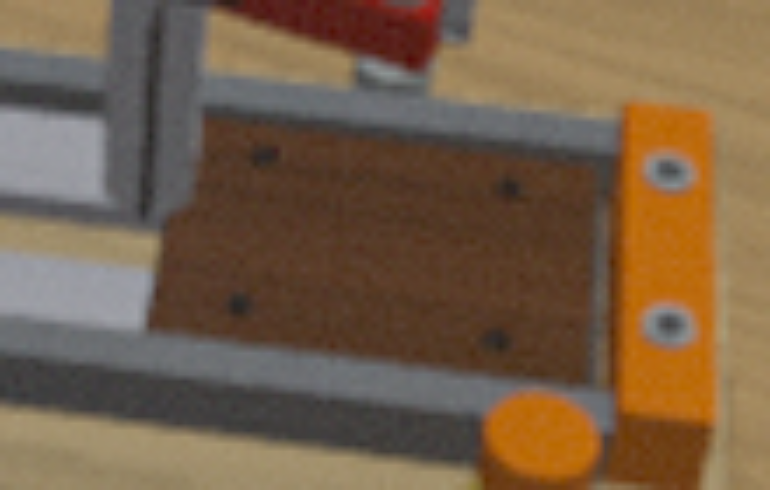

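```bash
python3 - <<'E'
from h import *
s=pickle.load(open("scene0.pkl","rb"))
px=np.array([(509,189),(263,155),(238,305),(496,340)])/7+[290,200]
for z in(.030,.032): print(z,(toj(ray(s,px,z))*1000).round(1).tolist())
E
```

```text
0.03 [[125.8, 27.9], [55.3, 29.6], [54.5, -31.0], [124.6, -31.7]]
0.032 [[125.7, 25.8], [55.3, 27.4], [54.5, -32.9], [124.5, -33.6]]
```

All four holes now fit a flat board at z = 32 mm, centred at about jig x 91.5, so it is seated. Next I'll retract, fly over to the outer side of the latch and work out the arc.

Emit:
send_rows:
  rows: [1.5,-5,0,0,0,0,0,2.5,-9,0,0,0,0,0,0,0,30,0,0,0,0,0,0,40,0,0,0,0,-15,-2,22,0,0,0,0,-35,-6,0,0,0,0,0,-40,-8,0,0,0,0,0,-44,-7,0,0,0,0,0]

```text
time: 13.65
tool_pos: [0.4343, 0.0439, 0.1068]
ee_rot: [-3.141, -0.001, -1.297]
wrist_force: [-0.1, -0.4, 0.2]
width: 0.0003
```

```bash
python3 - <<'E'
from h import *; from bench import *
o=get_obs(); p=o["tool_pos"]; print(p,toj(p),o["wrist_force"],o["joint_positions"])
P=tow(.09,.078); print("pivot",P)
s=snapshot("scene"); cv2.imwrite("pics/s10.png",cv2.resize(s["color"][140:280,220:420],None,fx=4,fy=4)[:,:,::-1])
s=snapshot("top"); 
m=mask(s,(0,180,100),(4,255,255))
for c in blobs(m)[:1]: print("red",ray(s,cv2.boxPoints(cv2.minAreaRect(c)),.06).round(4).tolist())
cv2.imwrite("pics/t10.png",cv2.resize(s["color"][140:330,150:410],None,fx=3,fy=3)[:,:,::-1])
prev=None
for th in np.arange(-.45,1.56,.1):
    f=a-np.pi+th; u=np.array([np.cos(f),np.sin(f)]); n=np.array([u[1],-u[0]])
    F=(P+.075*u+.0225*n)*1000
    print(round(th,2),F.round(1),None if prev is None else (F-prev).round(1)); prev=F
E
```

```text
[0.43425808 0.0439279  0.10683405] [0.02450182 0.13806259] [-0.14205354 -0.35788063  0.21831492] [-2.88920482e-02 -1.41671667e-01  1.74687300e+00 -3.91094471e-04
  1.53594685e+00  1.26845698e+00]
pivot [0.474356   0.12323542]
red [[0.483, 0.1183, 0.06], [0.4818, 0.0223, 0.06], [0.4655, 0.0226, 0.06], [0.4667, 0.1183, 0.06]]
-0.45 [439.1  53.3] None
-0.35 [446.2  50.2] [ 7.2 -3.2]
-0.25 [453.7  47.7] [ 7.4 -2.4]
-0.15 [461.3  46. ] [ 7.6 -1.7]
-0.05 [469.1  45.1] [ 7.8 -0.9]
0.05 [476.9  45. ] [ 7.8 -0.1]
0.15 [484.7  45.6] [7.8 0.6]
0.25 [492.4  47. ] [7.7 1.4]
0.35 [499.9  49.2] [7.5 2.2]
0.45 [507.2  52.1] [7.3 2.9]
0.55 [514.1  55.8] [6.9 3.6]
0.65 [520.6  60.1] [6.5 4.3]
0.75 [526.7  65. ] [6.1 4.9]
0.85 [532.3  70.5] [5.6 5.5]
0.95 [537.2  76.6] [5. 6.]
1.05 [541.6  83.1] [4.3 6.5]
1.15 [545.3  90. ] [3.7 6.9]
1.25 [548.2  97.3] [3.  7.2]
1.35 [550.4 104.8] [2.2 7.5]
1.45 [551.9 112.4] [1.5 7.7]
1.55 [552.6 120.2] [0.7 7.8]
```

View pics/s10.png

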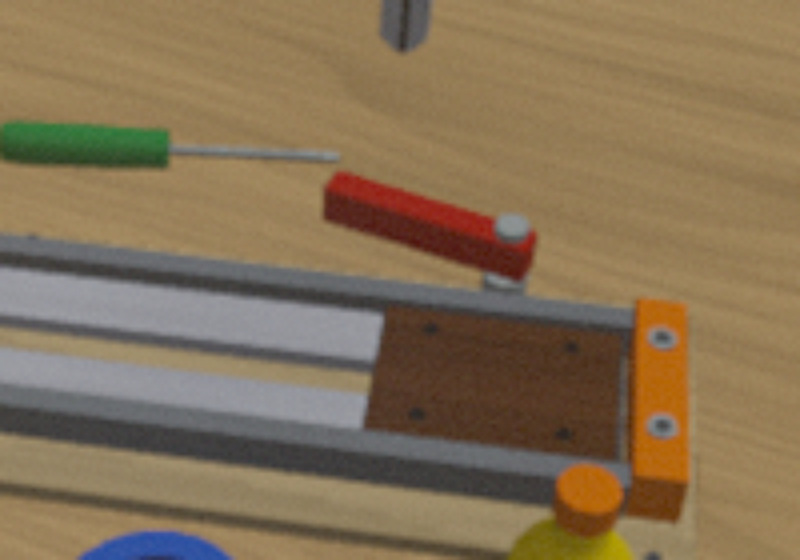

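View pics/t10.png

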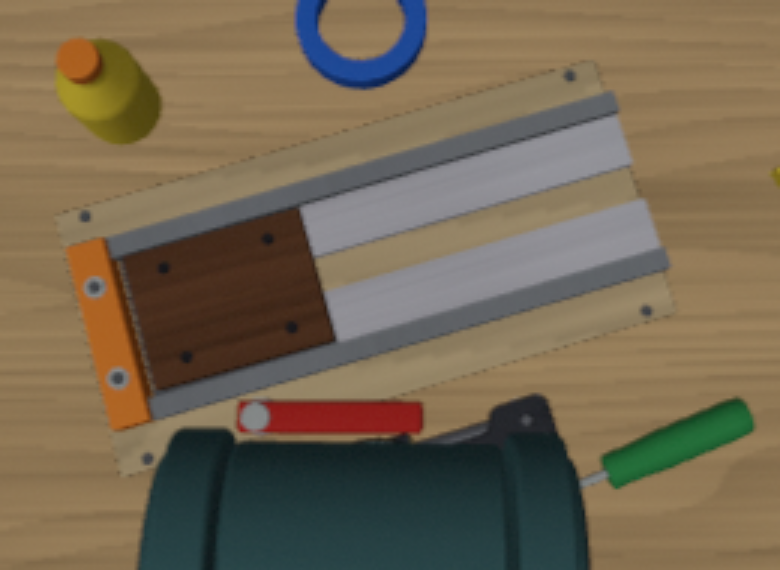

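The board lies seated in the top view at (230,300), and the finger is on the latch's outer side with clear space. I'll lower it and start the arc.

Emit:
send_rows:
  rows: [0,0,-20,0,0,0,0,0,0,-25,0,0,0,0,0,2,-10,0,0,0,0,0,2,-5,0,0,0,0,6,2,0,0,0,0,0,6,1,0,0,0,0,0,4,-0.5,0,0,0,0,0,4,-1,0,0,0,0,0]

```text
time: 14.75
tool_pos: [0.4557, 0.0502, 0.0471]
ee_rot: [-3.141, -0.0, -1.297]
wrist_force: [0.1, 0.5, -0.2]
width: 0.0007
```

Emit:
send_rows:
  rows: [7,-1.5,0,0,0,0,0,8,-1,0,0,0,0,0,8,0,0,0,0,0,0,8,0.5,0,0,0,0,0,8,1.5,0,0,0,0,0,7.5,2,0,0,0,0,0,7,3,0,0,0,0,0,0,0,0,0,0,0,0]

```text
time: 15.75
tool_pos: [0.509, 0.055, 0.0467]
ee_rot: [3.142, -0.0, -1.296]
wrist_force: [-0.8, -0.3, -0.3]
width: 0.0004
```

```bash
python3 - <<'E'
from h import *; from bench import *
o=get_obs(); p=o["tool_pos"]; print(p,toj(p),o["wrist_force"])
s=snapshot("scene"); cv2.imwrite("pics/s11.png",cv2.resize(s["color"][140:280,220:420],None,fx=4,fy=4)[:,:,::-1])
E
```

```text
[0.50901143 0.05502288 0.04666184] [0.01495458 0.06309586] [-0.80524609 -0.32571544 -0.25197543]
```

View pics/s11.png

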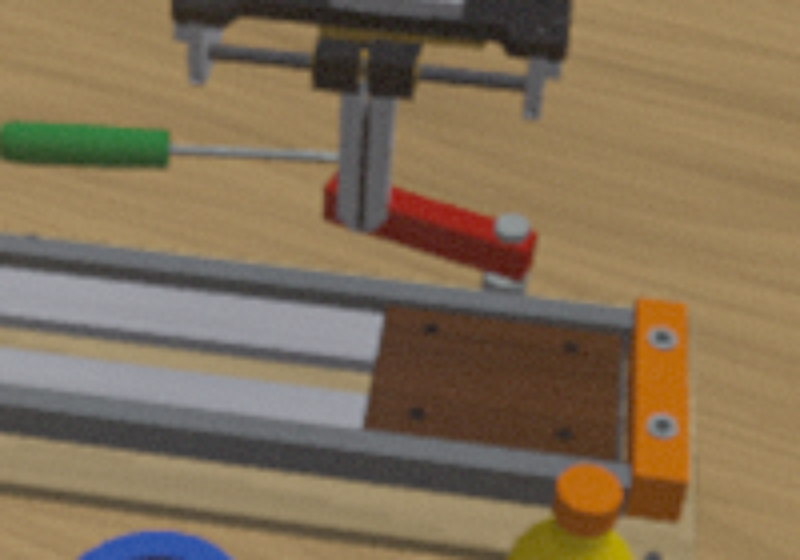

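The finger tip, at (362,228) in the crop, now appears in front of the bar although the bar hasn't visibly moved. I'll check that numerically and in the top view.

```bash
python3 - <<'E'
from h import *; from bench import *
o=get_obs(); p=o["tool_pos"]
s=snapshot("scene"); 
f=lambda q:((q-[220,140])*4).round(0).tolist()
print("tcp",f(proj(s,p)))
P=tow(.09,.078)
for th in(-.28,0,.3,.45):
    fg=a-np.pi+th; u=np.array([np.cos(fg),np.sin(fg)])
    print(th,"bar tip end top",f(proj(s,[[*(P+.103*u),.06],[*P,.066]])))
s2=snapshot("scene"); cv2.imwrite("pics/s12.png",s2["color"][:,:,::-1])
t=snapshot("top"); cv2.imwrite("pics/t12.png",t["color"][:,:,::-1])
m=mask(s,(0,150,60),(6,255,255))
for c in blobs(m)[:3]: print("red",cv2.contourArea(c),f(cv2.boxPoints(cv2.minAreaRect(c))))
E
```

```text
tcp [[361.0, 251.0]]
-0.28 bar tip end top [[328.0, 175.0], [513.0, 221.0]]
0 bar tip end top [[313.0, 207.0], [513.0, 221.0]]
0.3 bar tip end top [[312.0, 246.0], [513.0, 221.0]]
0.45 bar tip end top [[319.0, 266.0], [513.0, 221.0]]
red 356.0 [[376.0, 232.0], [392.0, 185.0], [537.0, 234.0], [521.0, 280.0]]
```

View pics/t12.png

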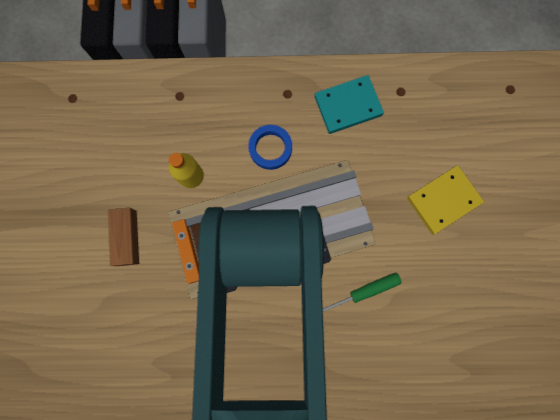

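View pics/s12.png

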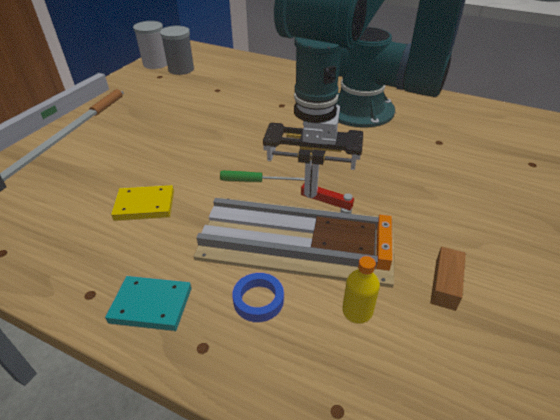

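```bash
python3 - <<'E'
from h import *
s=pickle.load(open("scene0.pkl","rb"))
for n,p,o,k,vis in [("s2",(.62419,-.12162,.0203),(150,160),2.8,(157,157)),("s9",(.565,.0819,.0147),(290,200),7,(153,218)),("s10",(.43426,.04393,.10683),(220,140),4,(403,50)),("s11",(.509,.055,.0467),(220,140),4,(362,228)),("s8",(.5777,.05006,.13648),(220,160),4,(298,82))]:
    q=proj(s,p)[0]; v=np.array(vis)/k+o; print(n,q.round(1),v.round(1),(v-q).round(1), "dz+10 ->",(proj(s,np.array(p)+[0,0,.01])[0]-q).round(1),"dx-10->",(proj(s,np.array(p)+[-.01,0,0])[0]-q).round(1))
E
```

```text
s2 [208.7 221.1] [206.1 216.1] [-2.6 -5. ] dz+10 -> [-0.6 -3.6] dx-10-> [ 2.7 -3. ]
s9 [311.  235.2] [311.9 231.1] [ 0.9 -4.1] dz+10 -> [ 0.2 -3.5] dx-10-> [ 1.9 -3.2]
s10 [320.7 158.6] [320.8 152.5] [ 0.1 -6.1] dz+10 -> [ 0.3 -4. ] dx-10-> [ 1.8 -2.5]
s11 [310.3 202.9] [310.5 197. ] [ 0.2 -5.9] dz+10 -> [ 0.2 -3.7] dx-10-> [ 1.9 -2.8]
s8 [295.  187.1] [294.5 180.5] [-0.5 -6.6] dz+10 -> [ 0.1 -4.3] dx-10-> [ 2.3 -3.1]
```

Every view shows the visible fingertip 4–6.6 px above the projected TCP, i.e. about 15–19 mm higher than reported. The finger therefore passed over the bar without moving it. I'll go back over it and come down about 18 mm lower.

Emit:
send_rows:
  rows: [0,0,15,0,0,0,0,0,0,20,0,0,0,0,-25,-2,0,0,0,0,0,-30,-3,0,0,0,0,0,-18,-2,0,0,0,0,0,0,0,-20,0,0,0,0,0,0,-20,0,0,0,0,0,0,-12,0,0,0,0]

```text
time: 16.95
tool_pos: [0.4356, 0.0477, 0.0299]
ee_rot: [-3.141, -0.0, -1.297]
wrist_force: [-0.9, -0.5, -0.7]
width: 0.0003
```

```bash
python3 - <<'E'
from h import *; from bench import *
o=get_obs(); p=o["tool_pos"]; print(p,toj(p),o["wrist_force"])
s=snapshot("scene"); cv2.imwrite("pics/s13.png",cv2.resize(s["color"][140:240,260:380],None,fx=6.5,fy=6,interpolation=cv2.INTER_CUBIC)[:,:,::-1])
E
```

```text
[0.43559254 0.04770022 0.02988333] [0.0277723  0.13575713] [-0.87397792 -0.46027286 -0.6752108 ]
```

View pics/s13.png

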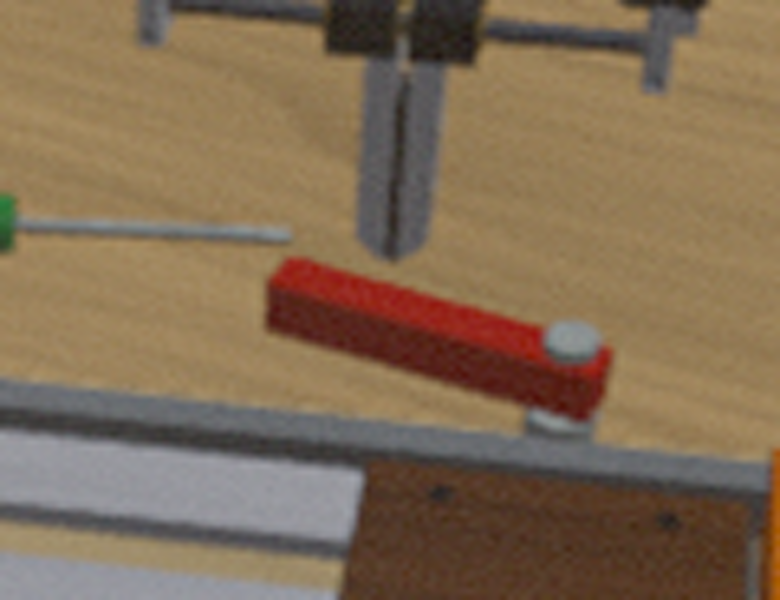

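The tapered fingertip, at (393,260), is now behind the bar and at the right height. I'll push to about θ = 0 first.

Emit:
send_rows:
  rows: [5,0,0,0,0,0,0,6,0,0,0,0,0,0,6,0,0,0,0,0,0,6,-1,0,0,0,0,0,6,-1,0,0,0,0,0,6,-0.5,0,0,0,0,0,6,0,0,0,0,0,0,0,0,0,0,0,0]

```text
invalid input
```

```bash
cat > look.py <<'E'
from h import *; from bench import *; import sys
o=get_obs(); p=o["tool_pos"]; print(p,toj(p),o["wrist_force"])
s=snapshot("scene"); cv2.imwrite("pics/%s.png"%sys.argv[1],cv2.resize(s["color"][140:280,240:420],None,fx=4.2,fy=4.2,interpolation=cv2.INTER_CUBIC)[:,:,::-1])
E
python3 look.py s14
```

```text
[0.43454571 0.04773342 0.02830858] [0.02808753 0.13675592] [-0.27734678 -0.00405597 -0.38853996]
```

View pics/s14.png

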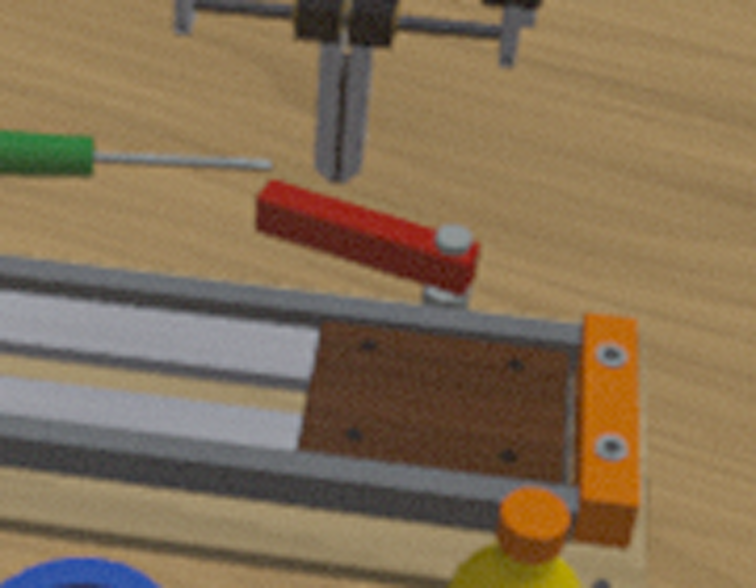

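Emit:
send_rows:
  rows: [5,0,0,0,0,0,0,6,0,0,0,0,0,0,6,0,0,0,0,0,0,6,-1,0,0,0,0,0,6,-1,0,0,0,0,0,6,-0.5,0,0,0,0,0,6,0,0,0,0,0,0,0,0,0,0,0,0,0]

```text
time: 18.05
tool_pos: [0.4772, 0.0451, 0.0297]
ee_rot: [-3.141, -0.0, -1.297]
wrist_force: [0.8, 0.7, -0.0]
width: 0.0004
```

```bash
python3 look.py s15
```

```text
[0.47719414 0.04512706 0.02965111] [0.01403772 0.09640391] [ 0.79696554  0.67945145 -0.04203983]
```

View pics/s15.png

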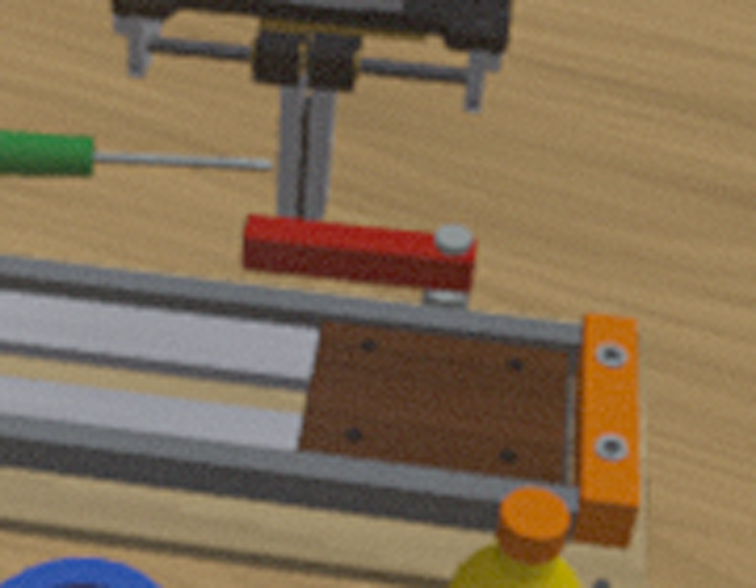

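The bar swings with the finger, now at about θ = 0. I'll continue the arc.

Emit:
send_rows:
  rows: [5,0.3,0,0,0,0,0,5.5,0.7,0,0,0,0,0,5.5,1,0,0,0,0,0,5.5,1.5,0,0,0,0,0,5.5,2,0,0,0,0,0,5.5,2.5,0,0,0,0,0,5,2.8,0,0,0,0,0,0,0,0,0,0,0,0]

```text
time: 19.1
tool_pos: [0.5148, 0.0563, 0.0298]
ee_rot: [-3.141, -0.0, -1.296]
wrist_force: [-0.2, 0.6, 0.9]
width: 0.0003
```

```bash
python3 look.py s16
```

```text
[0.51484808 0.05625363 0.02981965] [0.01456    0.05714391] [-0.24836444  0.59671851  0.94028346]
```

View pics/s16.png

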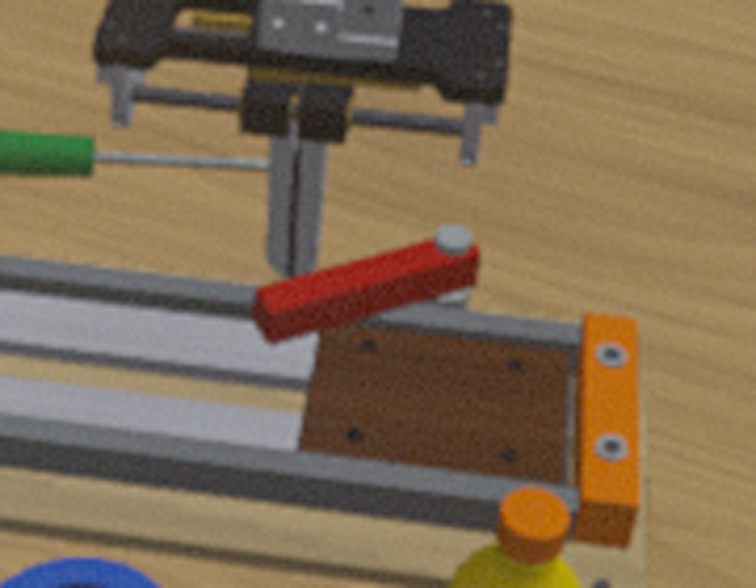

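The bar is at about θ = 0.5, and the finger is clear of the rail. I'll keep going.

Emit:
send_rows:
  rows: [4.5,3,0,0,0,0,0,4.5,3,0,0,0,0,0,4.5,3.5,0,0,0,0,0,4,4,0,0,0,0,0,4,4.3,0,0,0,0,0,3,4.5,0,0,0,0,0,2.5,4.5,0,0,0,0,0,0,0,0,0,0,0,0]

```text
time: 20.15
tool_pos: [0.5416, 0.0833, 0.0298]
ee_rot: [-3.141, -0.0, -1.296]
wrist_force: [0.1, -1.1, 0.8]
width: 0.0006
```

```bash
python3 look.py s17
```

```text
[0.54155108 0.0833145  0.02975333] [0.03338544 0.02411447] [ 0.07952411 -1.09311906  0.77166311]
```

View pics/s17.png

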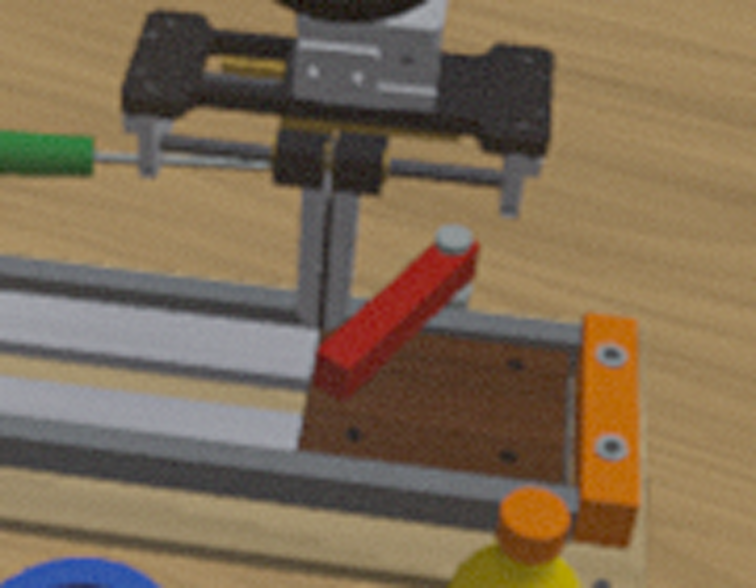

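Emit:
send_rows:
  rows: [2.5,4.5,0,0,0,0,0,2.2,5,0,0,0,0,0,2,5,0,0,0,0,0,1.5,5,0,0,0,0,0,1,5.3,0,0,0,0,0,0.8,5.3,0,0,0,0,0,0.4,4,0,0,0,0,0,0,0,0,0,0,0,0]

```text
time: 21.2
tool_pos: [0.5517, 0.1175, 0.0297]
ee_rot: [-3.141, 0.0, -1.296]
wrist_force: [-0.2, -0.9, 0.4]
width: 0.0004
```

```bash
python3 look.py s18; python3 - <<'E'
from h import *; from bench import *
s=snapshot("scene"); P=tow(.09,.078)
for th in(1.2,1.3,1.4,1.5,1.57,1.65):
    f=a-np.pi+th; u=np.array([np.cos(f),np.sin(f)]); print(th,((proj(s,[*(P+.103*u),.06])-[240,140])*4.2).round().tolist())
E
```

```text
[0.55174717 0.11749188 0.02973714] [0.06352865 0.00505036] [-0.18317324 -0.93793817  0.36238752]
1.2 [[356.0, 368.0]]
1.3 [[377.0, 376.0]]
1.4 [[399.0, 382.0]]
1.5 [[422.0, 387.0]]
1.57 [[438.0, 389.0]]
1.65 [[457.0, 391.0]]
```

View pics/s18.png

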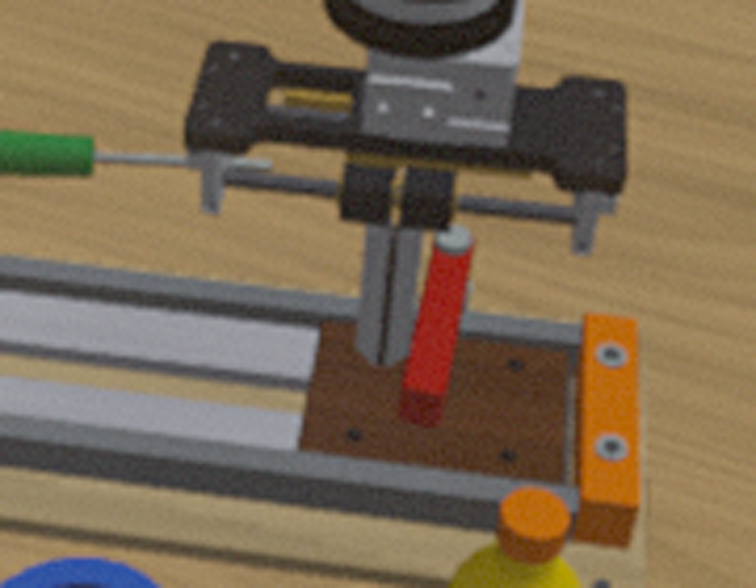

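The bar's tip is at about (425,390), so θ ≈ 1.5. I'll push 4 mm more, then back off and raise.

Emit:
send_rows:
  rows: [0,2,0,0,0,0,0,0,2,0,0,0,0,0,0,0,0,0,0,0,0,1,-4,0,0,0,0,0,2.7,-9.6,0,0,0,0,0,2.7,-9.6,0,0,0,0,0,0,0,30,0,0,0,0,0,0,40,0,0,0,0]

```text
time: 22.3
tool_pos: [0.557, 0.0967, 0.0989]
ee_rot: [3.138, 0.001, -1.298]
wrist_force: [1.0, -0.3, 0.6]
width: 0.0002
```

Emit:
send_rows:
  rows: [0,0,50,0,0,0,0,-10,-20,30,0,0,0,0,-20,-45,0,0,0,0,0,-20,-55,0,0,0,0,0,-20,-55,0,0,0,0,0,-20,-55,0,0,0,0,0,-10,-40,0,0,0,0,0,0,0,0,0,0,0,0]

```text
time: 23.3
tool_pos: [0.4569, -0.1752, 0.1797]
ee_rot: [3.141, -0.001, -1.302]
wrist_force: [0.5, 0.5, 0.7]
width: -0.0
```

```bash
python3 look.py s19; python3 - <<'E'
from h import *; from bench import *
s=snapshot("scene"); cv2.imwrite("pics/S19.png",s["color"][:,:,::-1])
t=snapshot("top"); cv2.imwrite("pics/t19.png",cv2.resize(t["color"][90:330,90:420],None,fx=2.4,fy=2.4)[:,:,::-1])
c=blobs(mask(t,(0,180,100),(4,255,255)))[0]; b=toj(ray(t,cv2.boxPoints(cv2.minAreaRect(c)),.06))*1000; print("latch corners jig",b.round(1).tolist())
E
```

```text
[ 0.45689828 -0.17518489  0.17967379] [-0.19256271  0.17555908] [0.50627234 0.51871093 0.65189364]
latch corners jig [[98.3, -24.9], [79.7, -24.1], [82.0, 71.0], [100.3, 70.2]]
```

View pics/s19.png

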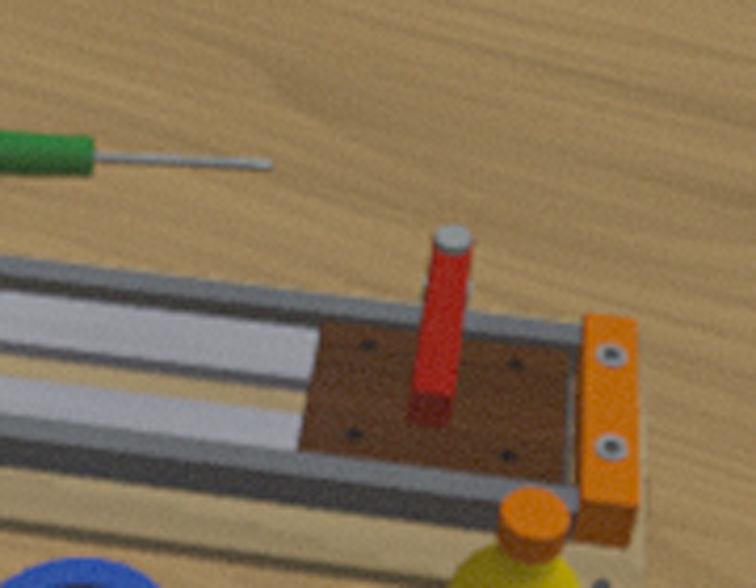

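View pics/t19.png

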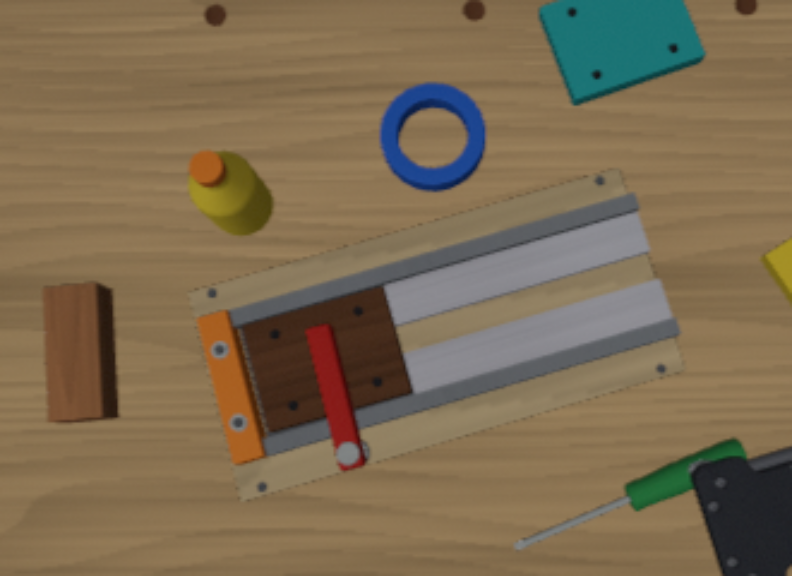

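The latch is squarely across at about 1.55 rad, and the bystanders look unmoved. I'll do a last check of the board's flatness and of bystander shifts against the first picture, then hand in.

```bash
python3 - <<'E'
from h import *; from bench import *
s=snapshot("scene"); s0=pickle.load(open("scene0.pkl","rb"))
px=np.array([(515,364),(368,345),(354,434),(508,455)])/4.2+[240,140]
print((toj(ray(s,px,.032))*1000).round(1).tolist())
d=cv2.absdiff(s["color"],s0["color"]).max(2)
for n,(x0,y0,x1,y1) in dict(glue=(340,255,385,325),tape=(228,270,290,322),driver=(215,165,308,187),offcut=(428,243,470,310)).items():
    print(n,"changed px",int((d[y0:y1,x0:x1]>50).sum()))
E
```

```text
[[125.4, 26.7], [55.4, 27.5], [55.0, -32.2], [124.6, -32.9]]
glue changed px 0
tape changed px 0
driver changed px 20
offcut changed px 0
```

```bash
python3 -c "
from bench import *
print(close_job())"
```

```text
the job is handed in; nothing more can be done
None
```

I pushed the board into the notch in front of the stop and swung the red latch squarely across it, then handed the job in at about 23 s. No verdict is reported back.

**Last checks before handing in:**
- **Board:** the four hole marks in its top fit a flat, seated board. It is centred at about jig x 91.5 mm (the target is 93 ± 6), with front and rear agreeing to about 0.5 mm. Its sideways position read about 2.7 mm off centre, slightly more than the 2 mm of play and in line with the calibration error.
- **Latch:** it measures about 1.55 rad in the top view.
- **Bystanders:** glue, tape and offcut show no changed pixels. The driver's region showed 20, probably the latch's old position at the edge of that region, but I did not confirm it. The driver looked unmoved in the pictures.
- **Arm:** it ended raised and clear. The wrist-force readings I saw at the end of each move stayed below about 6 N.

**What went wrong on the way:**
- **Board hung up:** the first push left its tail resting on the runner ends. The hole check showed this, and a second short push dropped it.
- **Missed latch:** the visible fingertip sat about 15–19 mm higher than the reported TCP. My first pass at the latch went over the bar without moving it, so I repeated it about 18 mm lower and that worked.

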